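# Put the craft tape rolls back on their caddy

## Robot

A 6-joint arm with a two-finger parallel gripper is mounted at the origin on the work surface. World frame = base frame: x ahead of the robot, y to its left, z up, the work surface at z = 0. Lengths are in mm, angles in rad, forces in N, time in s.
With the tool pointing down it reaches from about 300 to 850 mm from the base axis. Payload 5.4 kg.
Tool frame: the origin (TCP) lies between the finger pads; the fingertips stand 8 mm ahead of it and the grasp point (between the pads) lies 11 mm behind it (manip.tips_ahead is the distance from the TCP to the fingertips, in mm); z points along the fingers, y is the line along which they close (so a half turn about z gives the same grasp; the last joint's range is limited). The gripper opens to 85 mm and grips with 20 to 120 N. Pads are 22 mm wide; open, the fingers measure 114 mm over their backs; the gripper's body (76 mm by 85 mm) begins 54 mm behind the grasp point. The pads swing forward as they close: fully open they stand 13 mm farther back than shut.
Start: joints at [1.06, 0.158, 1.597, -0, 1.386, -0.21], TCP at [170.374, 549.162, 239.299] pointing down, gripper open.
Joint ranges: [-2.91, 2.91], [-0.94, 2.29], [0.18, 2.7], [-1.29, 4.43], [0.17, 2.64], [-3, 3]. Speed limits (rad/s): [2.57, 2.57, 3.14, 3.14, 3.14, 3.14].

## Interface

Orientations are given as a rotation vector (axis times angle).
In Python, from plant import manip gives the robot as it stands. Calls block until the motion is done:
- manip.move_ptp(position, orientation): joint-space move of the TCP to a pose.
- manip.move_straight(position, velocity=150, rot=None): straight line of the TCP; rot=None keeps the orientation; velocity is the mean speed in mm/s.
- manip.move_joints(angles): joint-space move.
- manip.open_gripper() and manip.clamp(): open the fingers fully, or close them until they stop; the grip force is fixed at half the most.
- manip.dwell(seconds).
- manip.inverse_kinematics(position, orientation): joint angles nearest the present ones, or None.
- manip.get_state(): the state.
- manip.capture(name): name is "scene" or "side" or "wrist"; returns the picture (400x640x3 uint8, red, green, blue); there is no depth.
- manip.camera_model(name): a dict with "vfov" (degrees; the focal length in pixels is half the picture's height over the tangent of half this angle, whatever the lens; pixels are square), "cx", "cy" (the principal point, pixels), "extrinsics" (4x4, takes a point from camera to world coordinates). Camera axes: x right, y up, looking along -z (the intrinsics and any distortion apply to the point x, -y, -z); pixel columns grow to the right and rows downward; lengths in mm; the calibration is good to about 2 mm. A picture is of the moment at which its call begins: read the wrist's pose just before it. camera_model takes no time and is no camera call; for the wrist camera it gives the pose at the moment of the call.
A pose or a line that the arm cannot do raises manip.IKError and nothing moves.
- manip.hand_in(): hands the job in; it is judged then, once.
The state is a dict: "time": time; "q": joint angles; "qvel": joint speeds; "effort": joint torques, N m; "position": TCP position; "tool_rot": TCP orientation; "contact_force": force on the tool from outside, world axes, zero at the start; "wrist_torque": the same for the moment, N m; "width": finger opening in mm; "grip_force": force on a finger pad.
Only numpy, scipy, OpenCV 4.12 (cv2) and the standard library are available. Lean on these libraries where they do the work, as an engineer would, in place of code of your own. Each camera call takes 0.05 s, during which the arm holds its last target. There are 200 camera calls.

## Task

The workshop is over: put all four rolls of tape back in the wooden caddy, each lying flat over the post on the seat of its own colour. Leave the red and blue jar lids, which look much like the rolls but have no hole, where they lie on the table.

Things in the scene. Friction and masses are not known exactly. Their poses are not given: they have to be found in the camera images.
- tape_red: Roll of red craft tape, lying flat on the table: a ring 56 mm across and 24 mm high, with a 34 mm hole right through it lined with brown cardboard, about 50 g. Origin at the centre of its underside, z up. Its rim is at least 35 mm from anything else at the start; nothing in the working area is taller than 60 mm.
- tape_yellow: Roll of yellow craft tape, lying flat on the table: a ring 56 mm across and 24 mm high, with a 34 mm hole right through it lined with brown cardboard, about 50 g. Origin at the centre of its underside, z up. Its rim is at least 35 mm from anything else at the start; nothing in the working area is taller than 60 mm.
- tape_blue: Roll of blue craft tape, lying flat on the table: a ring 56 mm across and 24 mm high, with a 34 mm hole right through it lined with brown cardboard, about 50 g. Origin at the centre of its underside, z up. Its rim is at least 35 mm from anything else at the start; nothing in the working area is taller than 60 mm.
- tape_green: Roll of green craft tape, lying flat on the table: a ring 56 mm across and 24 mm high, with a 34 mm hole right through it lined with brown cardboard, about 50 g. Origin at the centre of its underside, z up. Its rim is at least 35 mm from anything else at the start; nothing in the working area is taller than 60 mm.
- seat_red: Seat of the red roll: fixed red disc 84 mm across, 4 mm thick, with an upright wooden post 10 mm across in its centre, 20 mm above the disc. Origin: centre of the disc's underside, z up; the roll lies at 4 mm above it. It is one of four seats, 100 mm apart in a 2 x 2 square, in the caddy: a fixed flat wooden tray 248 mm square, floor 8 mm, rim 18 mm above the table, rim 68 mm from the posts.
- seat_yellow: Seat of the yellow roll: fixed yellow disc 84 mm across, 4 mm thick, with an upright wooden post 10 mm across in its centre, 20 mm above the disc. Origin: centre of the disc's underside, z up; the roll lies at 4 mm above it. It is one of four seats, 100 mm apart in a 2 x 2 square, in the caddy: a fixed flat wooden tray 248 mm square, floor 8 mm, rim 18 mm above the table, rim 68 mm from the posts.
- seat_blue: Seat of the blue roll: fixed blue disc 84 mm across, 4 mm thick, with an upright wooden post 10 mm across in its centre, 20 mm above the disc. Origin: centre of the disc's underside, z up; the roll lies at 4 mm above it. It is one of four seats, 100 mm apart in a 2 x 2 square, in the caddy: a fixed flat wooden tray 248 mm square, floor 8 mm, rim 18 mm above the table, rim 68 mm from the posts.
- seat_green: Seat of the green roll: fixed green disc 84 mm across, 4 mm thick, with an upright wooden post 10 mm across in its centre, 20 mm above the disc. Origin: centre of the disc's underside, z up; the roll lies at 4 mm above it. It is one of four seats, 100 mm apart in a 2 x 2 square, in the caddy: a fixed flat wooden tray 248 mm square, floor 8 mm, rim 18 mm above the table, rim 68 mm from the posts.
- lid_red: Loose red plastic jar lid lying flat on the table: a closed disc without a hole, 56 mm across and 18 mm high, 30 g, as big round as the tape rolls and of the same red. Origin at the centre of its underside, z up. It stays where it is.
- lid_blue: Loose blue plastic jar lid lying flat on the table: a closed disc without a hole, 56 mm across and 18 mm high, 30 g, as big round as the tape rolls and of the same blue. Origin at the centre of its underside, z up. It stays where it is.
Mind the look-alikes: they are no part of the job. What is shaped like the tape_red but pink, purple or white is not meant.

How it is judged:
By the outcome, as a careful person would: the job done as asked, in the order asked, and still so for the second after the job is handed in, with the robot touching nothing.
It also fails if it takes over 96 s, if anything falls off the work surface, if the arm or the gripper's body presses on something with over 40 N, if the wrist force passes 120 N, or if a joint passes its speed limit or range.

## Working session

There is one attempt and no reset: what is moved stays moved. The work goes in short steps, each a Python script; the robot and the scene stay as the last script left them, time stands still between calls to the robot, and variables do not carry over. Pictures are saved under pics/ and viewed, at most 14 in all, crops included, and the job is handed in when it is done.

```bash
ls; mkdir -p pics
python3 - <<'E'
from plant import manip
import cv2,numpy as np
for n in ("scene","wrist"):
    im=manip.capture(n); cv2.imwrite(f"pics/{n}0.png",im[:,:,::-1]); m=manip.camera_model(n); print(n,{k:(np.round(v,3).tolist()) if not isinstance(v,str) else v for k,v in m.items()})
m=manip.camera_model("side");print(np.round(m["extrinsics"],2).tolist())
s=manip.get_state();print(s["position"],s["tool_rot"],s["time"],s["width"])
E
```

```text
pics
scene {'vfov': 43.258, 'cx': 314.32, 'cy': 184.724, 'extrinsics': [[0.044, -0.72, 0.693, 1485.308], [0.999, 0.021, -0.041, -58.535], [0.015, 0.694, 0.72, 1091.847], [0.0, 0.0, 0.0, 1.0]]}
wrist {'vfov': 70.849, 'cx': 321.955, 'cy': 195.524, 'extrinsics': [[0.297, -0.905, -0.304, 91.358], [0.955, 0.281, 0.096, 573.601], [-0.002, -0.319, 0.948, 372.645], [0.0, 0.0, 0.0, 1.0]]}
[[-1.0, 0.05, -0.05, 408.7], [-0.07, -0.75, 0.66, 746.44], [-0.0, 0.66, 0.75, 918.98], [0.0, 0.0, 0.0, 1.0]]
[170.12088335 548.69898128 238.41991017] [-4.70596243e-01 -3.10554616e+00  2.49236265e-03] 0.1 85.23805066042574
```

View pics/scene0.png

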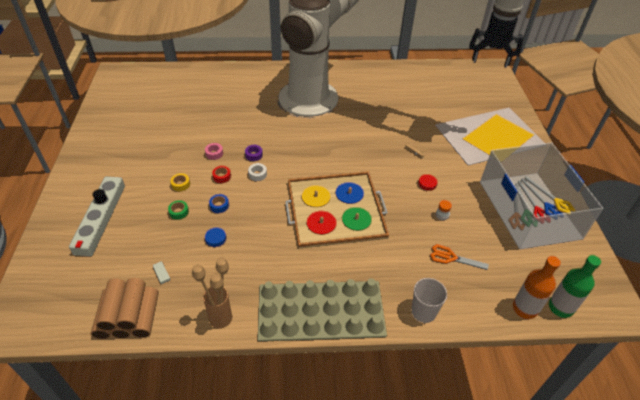

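View pics/wrist0.png

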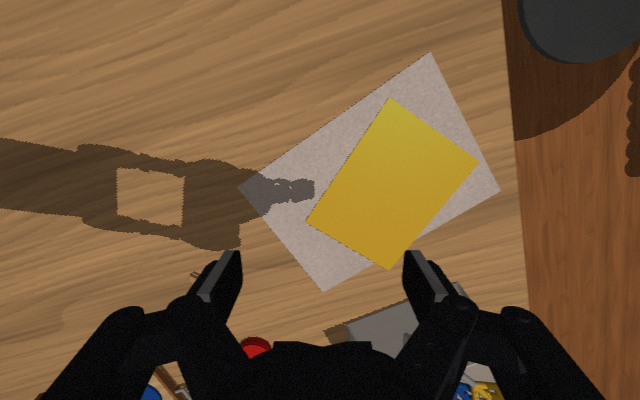

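The scene shows the rolls at yellow (180,182), red (221,174), green (178,210) and blue (219,203). The lids are at blue (215,237) and red (428,182). The seats are at yellow (316,196), blue (349,193), red (322,222) and green (357,219). Pink, purple and white rings are decoys. The wrist view shows only paper, so I'll locate things roughly from the scene view, then look from above.

```bash
cat > h.py <<'E'
from plant import manip
import cv2,numpy as np
from scipy.spatial.transform import Rotation as R
HUE={"red":[(0,7),(173,180)],"yellow":[(20,32)],"green":[(50,85)],"blue":[(100,122)]}
def rot(yaw): # tool down, closing line (tool y) at world angle yaw
    y=np.array([np.cos(yaw),np.sin(yaw),0]); z=np.array([0,0,-1.]); return R.from_matrix(np.c_[np.cross(y,z),y,z]).as_rotvec()
def ray(m,uv,z):
    f=200/np.tan(np.radians(m["vfov"])/2); E=np.array(m["extrinsics"])
    d=E[:3,:3]@[(uv[0]-m["cx"])/f,-(uv[1]-m["cy"])/f,-1]; o=E[:3,3]
    return (o+d*(z-o[2])/d[2])[:2]
def proj(m,p):
    f=200/np.tan(np.radians(m["vfov"])/2); E=np.array(m["extrinsics"])
    c=E[:3,:3].T@(np.array(p)-E[:3,3]); return np.array([m["cx"]-f*c[0]/c[2],m["cy"]+f*c[1]/c[2]])
def blobs(im,col,smin=150,vmin=60,amin=60):
    h=cv2.cvtColor(im,cv2.COLOR_RGB2HSV); M=0
    for a,b in HUE[col]: M=M|cv2.inRange(h,(a,smin,vmin),(b,255,255))
    cs,_=cv2.findContours(M,cv2.RETR_EXTERNAL,cv2.CHAIN_APPROX_NONE)
    return [c for c in cs if cv2.contourArea(c)>amin]
def fit(m,c,z): # circle through contour's hull cast on plane z
    P=np.array([ray(m,p[0],z) for p in cv2.convexHull(c)]).astype(np.float32)
    (x,y),r=cv2.minEnclosingCircle(P); return np.round([x,y,r],1)
def capture(n,name=None):
    m=manip.camera_model(n); im=manip.capture(n)
    if name: cv2.imwrite(f"pics/{name}.png",im[:,:,::-1])
    return m,im
E
python3 - <<'E'
from h import *
m,im=capture("scene")
for c in HUE:
    for b in blobs(im,c):
        x,y,w,h=cv2.boundingRect(b); print(c,x+w/2,y+h/2,cv2.contourArea(b),fit(m,b,12))
for yaw in (0,np.pi/2,-np.pi/2,np.pi): print(yaw,manip.inverse_kinematics([430,-250,330],rot(yaw)))
E
```

```text
red 321.5 222.5 501.5 [590.1  16.   41.7]
red 428.0 182.0 220.5 [442.8 340.1  34.1]
red 221.5 174.5 232.5 [ 391.8 -278.5   36.2]
yellow 564.5 205.5 171.5 [546.4 721.6  30.5]
yellow 316.0 196.0 474.5 [489.8   3.6  43.9]
yellow 180.0 182.0 262.5 [ 420.2 -394.8   37.8]
yellow 498.0 135.0 1412.5 [240.2 619.  118.2]
green 583.5 276.5 641.5 [786.9 680.3  76.9]
green 356.5 219.0 422.0 [579.9 114.5  38.5]
green 178.5 211.5 89.5 [ 535.4 -386.7   29.8]
blue 215.5 237.0 251.0 [ 632.  -271.9   30.1]
blue 219.0 204.5 87.0 [ 512.4 -274.7   32. ]
blue 349.5 193.0 377.0 [480.4 103.5  39. ]
blue 510.5 187.5 75.5 [471.3 582.1  49.7]
0 [-7.70081857e-01 -9.26602797e-02  1.67684493e+00 -4.44089210e-16
  1.55740800e+00 -7.70081857e-01]
1.5707963267948966 [-0.77008186 -0.09266028  1.67684493  0.          1.557408   -2.34087818]
-1.5707963267948966 [-7.70081857e-01 -9.26602797e-02  1.67684493e+00 -4.44089210e-16
  1.55740800e+00  8.00714470e-01]
3.141592653589793 [-0.77008186 -0.09266028  1.67684493  0.          1.557408    2.3715108 ]
```

Run:
```python
from h import *
for n,p in (("caddy",[490,60,300]),("rolls",[430,-333,300])):
    manip.move_ptp(p,rot(-np.pi/2)); manip.dwell(.2)
    m,im=capture("wrist","w_"+n)
    for c in HUE:
        for b in blobs(im,c,120,40,300):
            x,y,w,h=cv2.boundingRect(b); print(n,c,x,y,w,h,fit(m,b,12))
s=manip.get_state();print(s["time"],s["q"],manip.tips_ahead)
```

```text
caddy red 515 255 39 34 [ 288.6 -308.9   38.3]
caddy red 508 198 44 37 [ 394.2 -277.1   37.1]
caddy red 122 169 42 36 [442.8 342.7  33.2]
caddy red 325 55 60 64 [589.2  15.7  42.1]
caddy yellow 0 236 82 111 [238.7 614.5 121.8]
caddy yellow 585 181 50 37 [ 424.1 -396.    39.6]
caddy yellow 331 129 56 56 [490.3   5.7  42.6]
caddy green 600 109 40 40 [ 527.8 -381.8   36.1]
caddy green 255 64 58 62 [578.5 115.6  41.2]
caddy blue 267 137 54 53 [479.5 104.3  41.5]
caddy blue 523 124 48 39 [ 513.2 -274.3   35.4]
caddy blue 542 31 51 47 [ 631.4 -270.5   33. ]
rolls red 292 224 32 34 [ 289. -308.   32.]
rolls red 268 162 36 38 [ 393.4 -276.1   30.8]
rolls red 29 3 68 71 [589.2  14.4  42.9]
rolls yellow 346 143 37 39 [ 423.4 -395.4   29.9]
rolls yellow 59 86 62 60 [491.1   4.6  43.9]
rolls green 341 63 41 43 [ 533.2 -386.5   28.4]
rolls green 0 20 26 62 [574.7 102.9  39.7]
rolls blue 0 94 56 59 [478.8 102.4  42.5]
rolls blue 261 80 40 41 [ 512.6 -272.6   28.4]
rolls blue 255 0 44 30 [ 628.3 -273.    28.1]
4.2333 [-8.79826894e-01  4.20176271e-02  1.60262198e+00  8.39180983e-05
  1.49680240e+00  6.89678847e-01] 8.0
```

View pics/w_caddy.png

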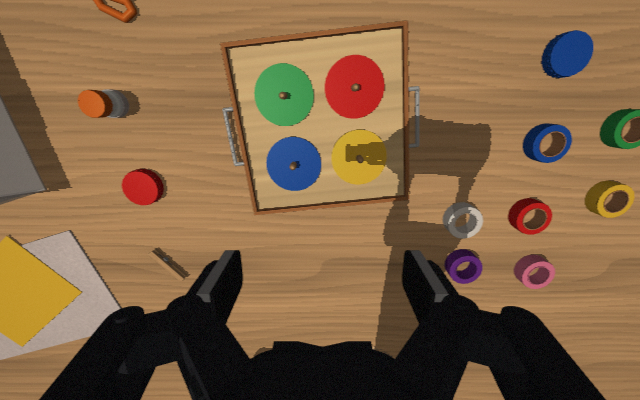

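View pics/w_rolls.png

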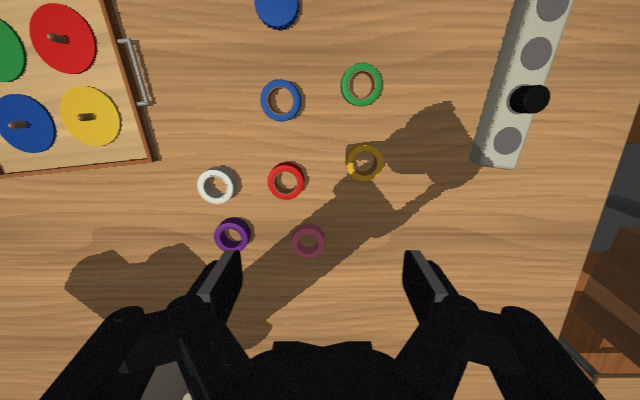

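The wrist caddy view shows green (285,95), red (355,87), blue (294,164) and yellow (359,157) seats with posts. The rolls view shows red (286,181), yellow (364,162), green (361,84) and blue (281,100) rolls with holes, and the blue lid at (277,8). I'll do the red roll first.

```bash
cat >> h.py <<'E'
ROLL={"red":(393.5,-276.5),"yellow":(423.5,-395.5),"green":(533,-386.5),"blue":(512.6,-273)}
SEAT={"red":(589.2,15.5),"yellow":(490.5,5.5),"green":(578.5,115.6),"blue":(479.5,104.3)}
YAW=np.radians(-39)
def rep(t):
    s=manip.get_state(); print(t,round(s["time"],1),np.round(s["position"],1),"w",round(s["width"],1),"g",np.round(s["grip_force"],1),"F",np.round(s["contact_force"],1))
def pick(c,yaw=YAW):
    x,y=ROLL[c]
    manip.move_ptp([x,y,100],rot(yaw)); manip.move_straight([x,y,12],120); rep("down")
    manip.clamp(); rep("clamped"); manip.move_straight([x,y,100],150); rep("lifted")
def place(c,yaw=YAW):
    x,y=SEAT[c]
    manip.move_ptp([x,y,100],rot(yaw)); manip.move_straight([x,y,26],120); rep("down")
    manip.open_gripper(); manip.move_straight([x,y,100],150); rep("up")
E
python3 - <<'E'
from h import *
pick("red"); capture("wrist","held")
E
```

```text
down 6.0 [ 394.1 -277.3   12.9] w 85.7 g 0.0 F [-0.7  0.8 -0.2]
clamped 6.4 [ 394.1 -277.1   13.5] w 54.1 g 61.9 F [-1.7  2.4  9.7]
lifted 7.1 [ 393.  -275.9   99.1] w 54.2 g 63.0 F [ 0.3 -0.2 -1. ]
```

View pics/held.png

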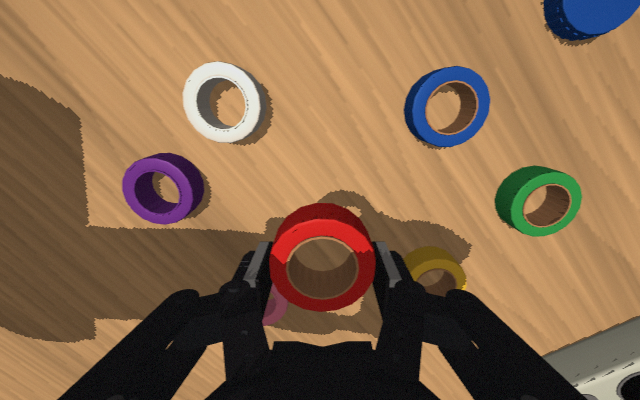

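The red roll at (322,258) is held level and centred between the pads. Placing it now.

```bash
sed -i 's/\[x,y,12\]/[x,y,13]/' h.py
python3 - <<'E'
from h import *
place("red"); capture("wrist","p1")
E
```

```text
down 9.3 [589.2  15.1  25.8] w 54.1 g 63.9 F [ 0.1  0.3 -1.3]
up 10.3 [588.7  15.6  99.3] w 85.6 g 0.0 F [-1.  -0.  -0.7]
```

View pics/p1.png

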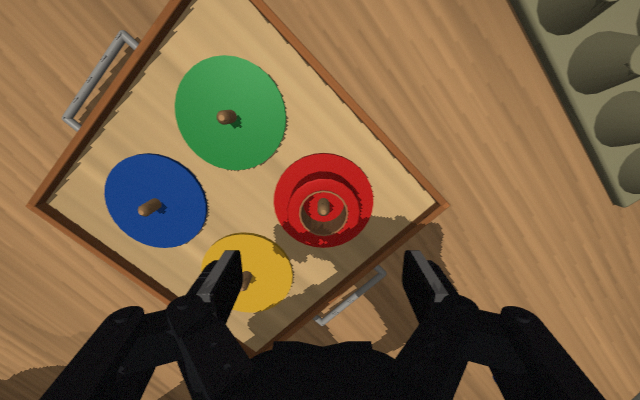

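The red roll lies flat at (323,208) around its post. I'll do the other three with a width check after each pick.

Run:
```python
from h import *
for c in ("blue","green","yellow"):
    print(c); pick(c)
    w=manip.get_state()["width"]
    if not 50<w<58: print("bad grasp"); break
    place(c)
else:
    manip.move_ptp([490,60,300],rot(-np.pi/2)); manip.dwell(.3)
    m,im=capture("wrist","final"); capture("scene","final_s")
    cv2.imwrite("pics/final_c.png",cv2.resize(im[0:250,180:460,::-1],None,fx=2.4,fy=2.4,interpolation=cv2.INTER_CUBIC))
    rep("end")
```

```text
blue
down 12.4 [ 513.3 -273.4   13.8] w 85.5 g 0.0 F [0.7 0.1 0.2]
clamped 12.8 [ 513.5 -273.7   14.7] w 53.6 g 62.7 F [-0.4  1.7  7.3]
lifted 13.5 [ 512.  -272.5   99. ] w 53.5 g 63.0 F [-0.7  0.6 -0. ]
down 15.7 [479.1 104.   26.4] w 53.8 g 65.0 F [-5.6 -0.  10.7]
up 16.8 [478.9 104.3  99.3] w 85.5 g 0.0 F [-0.5 -0.8  0.2]
green
down 19.4 [ 533.6 -387.1   14. ] w 85.2 g 0.0 F [-0.3 -0.3  0.4]
clamped 19.8 [ 533.9 -387.4   14.5] w 52.9 g 63.5 F [ 0.8 -0.7  7. ]
lifted 20.6 [ 532.3 -385.8   98.7] w 52.8 g 62.9 F [-0.9 -0.4 -0.7]
down 23.2 [578.4 115.4  25.9] w 53.3 g 64.7 F [-2.2  0.3  2.7]
up 24.2 [577.9 115.6  99.3] w 85.4 g 0.0 F [-0.5  0.4  0. ]
yellow
down 27.1 [ 424.  -396.1   13.8] w 85.3 g 0.0 F [ 0.   0.2 -0. ]
clamped 27.5 [ 424.1 -396.3   14.7] w 54.4 g 61.9 F [-1.5  1.6  6.8]
lifted 28.2 [ 423.  -394.9   99. ] w 54.0 g 63.1 F [-0.2  1.2 -1. ]
down 30.5 [489.5   5.3  26.3] w 54.1 g 66.0 F [-6.2 -0.3 12.1]
up 31.5 [489.9   5.6  99.3] w 85.1 g 0.0 F [-0.6 -1.2 -1.1]
end 32.9 [489.9  59.9 299.6] w 85.7 g 0.0 F [ 0.  -0.2  0.4]
```

View pics/final_c.png

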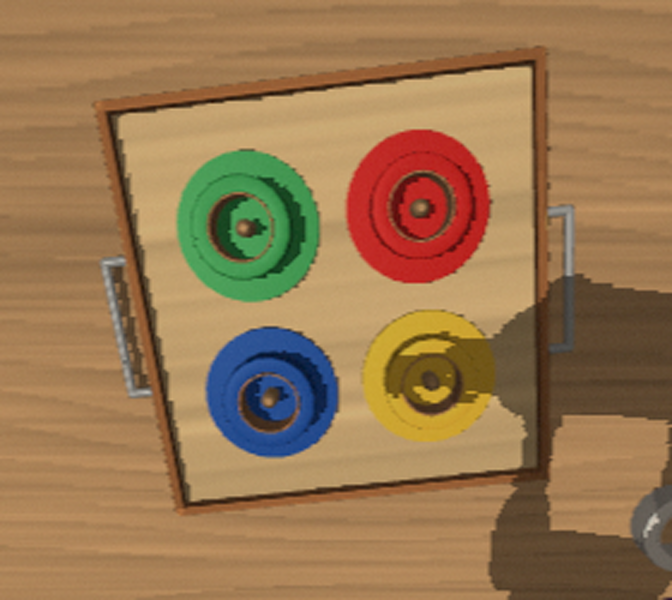

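View pics/final_s.png

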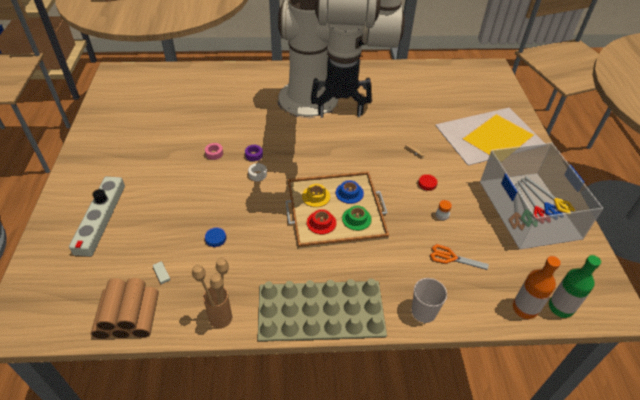

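Every roll lies flat around the post on its own colour: green (245,225), red (420,205), blue (268,395) and yellow (430,380) in the crop. In the scene view the lids are unmoved at (428,182) and (215,237).

```bash
python3 -c "
from plant import manip
print(manip.hand_in())"
```

```text
the job is handed in; nothing more can be done
None
```

All four tape rolls lie flat over the posts on their own colour seats, the lids were left where they were, and the job is handed in at about 33 s of the 96 s allowed.

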